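# Make up a swing-out centrifuge bucket for a tall sample tube

## Robot

A 7-joint arm with a two-finger parallel gripper is mounted at the origin on the work surface. World frame = base frame: x ahead of the robot, y to its left, z up, the work surface at z = 0. Lengths are in mm, angles in rad, forces in N, time in s.
With the tool pointing down it reaches from about 375 to 925 mm from the base axis. Payload 3.1 kg.
Tool frame: the origin (TCP) lies midway between the tips of the shut fingers; the grasp point (between the pads) lies 19 mm behind it; z points along the fingers, x is the direction in which the jaws open and shut, and the axes are right-handed (so a half turn about z gives the same grasp; the last joint's range is limited). The gripper opens to 85 mm and grips with 20 to 120 N. Pads are 22 mm wide; open, the fingers measure 114 mm over their backs; the gripper's body (76 mm by 85 mm) begins 54 mm behind the grasp point. The pads swing forward as they close: fully open they stand 13 mm farther back than shut.
Start: joints at [-1.304, 0.383, 0.044, 1.598, -0.018, 1.161, -0.05], TCP at [231.873, 607.238, 231.269] pointing down, gripper open.
Joint ranges: [-2.61, 2.61], [-0.41, 2.15], [-1.48, 1.57], [0, 2.5], [-1.57, 4.71], [0.05, 1.97], [-2.85, 2.85]. Speed limits (rad/s): [2.79, 2.79, 3.14, 3.14, 3.14, 3.14, 3.14].

## Interface

Orientations are given as a unit quaternion [w, x, y, z].
In Python, from workcell import bot gives the robot as it stands.
- The arm moves only by the tool arm_command, never from a script. Its argument "steps" is a list of rows, each an object of numbers: "x", "y", "z": the shift along the tool's x, y, z in units of 50 mm (1.0 is 50 mm); "ax", "ay", "az": the turn, a rotation vector about the tool's x, y, z in units of 10 degrees (1.0 is 10 degrees). In form: [{"x": .., "y": .., "z": .., "ax": .., "ay": .., "az": ..}, ...]. A call has 1 to 20 rows; each row is the pose to reach, as a shift and turn from the pose commanded when the call began, along the tool's axes at that moment; what a row does not reach only later rows make up. A row lasts 1/8 s, in which the tool goes at most 62.5 mm and 10.7 degrees, less where a joint would pass 70% of its speed; a pose out of reach is approached as far as the arm can. A call with a gripper value outside its range is refused whole. "gripper" is the opening, from -1 (shut) to 1 (fully open), set as the call begins (left out, the last holds). The fingers move at their own pace and stop on an object; "force" is the grip in N (left out, the last holds). Time passes only in rows, so rows that repeat a pose let the fingers close. It gives the time, the measured TCP pose, the force and the opening at its end, in the units of the state.
- bot.get_obs(): the state, without advancing time (a new reading comes with each control period).
- bot.snapshot(name): name is "side" or "top"; returns the picture (480x640x3 uint8, red, green, blue); there is no depth.
- bot.camera_params(name): a dict with "fx", "fy", "cx", "cy" (pixels), "dist" ([k1, k2, p1, p2, k3] as OpenCV has them; the pictures are not rectified), "cam_to_world" (4x4, takes a point from camera to world coordinates). Camera axes: x right, y down, z forward; pixel columns grow to the right and rows downward; lengths in mm; the calibration is good to about 2 mm. A picture is of the moment at which its call begins. camera_params takes no time and is no camera call.
- bot.sign_off(): hands the job in, once; it reports no verdict.
The state is a dict: "time": time; "joint_pos": joint angles; "qvel": joint speeds; "effort": joint torques, N m; "eef_pos": TCP position; "tool_rot": TCP orientation; "contact_force": force on the tool from outside, world axes, zero at the start; "moment": the same for the moment, N m; "gripper_width": finger opening in mm.
Only numpy, scipy, OpenCV 4.12 (cv2) and the standard library are available. Lean on these libraries where they do the work, as an engineer would, in place of code of your own. Each camera call takes 0.05 s, during which the arm holds its last target. There are 200 camera calls.

## Task

Make up the open centrifuge bucket for a spin, one part after another: first put the wide sleeve into the bucket, then the reducer with the wider bore into the sleeve, then the tall capped tube from the rack into the reducer, and last the clear domed cap over it all onto the bucket's shoulder. Lower every part upright and fully home rather than dropping it. Leave the closed bucket, the narrow-bored reducer and the short tube where they are.

Things in the scene. Friction and masses are not known exactly. Their poses are not given: they have to be found in the camera images.
- bucket: Open aluminium bucket, loose, upright on the bench, 0.7 to 1.1 kg. 78 mm tall; bore 61 mm wide, inner floor 8 mm up. Neck 70 mm outside and 14 mm high, above the shoulder: a flat ring 92 mm across, top 64 mm up, where the domed cap sits. Two ears at +y and -y below the shoulder, out to 55 mm from the axis. Origin: centre of the underside; z up its axis.
- sleeve: Wide sleeve: white plastic cup upright on the bench, 92 mm tall, body 56 mm wide, foot tapered to 48, collar 65 mm wide on its top 18 mm (grip there). Bore 46 mm (49 at the mouth), inner floor 6 mm up. On the bucket's floor, its collar ends 4 mm above the bucket's rim. 0.1 to 0.17 kg. Origin: centre of the underside; z up its axis.
- reducer: Wide-bored reducer: white plastic cup upright on the bench, 107 mm tall, body 42 mm wide, foot tapered to 34, collar 52 mm wide on its top 18 mm (grip there). Bore 33 mm (36 at the mouth), inner floor 6 mm up. On the sleeve's floor, its collar ends 3 mm above the sleeve's top. 0.08 to 0.13 kg. Origin: centre of the underside; z up its axis.
- tube: Tall closed sample tube in one cell of the rack: 122 mm tall, pale body 29 mm wide, foot tapered to 21, grey screw cap 36 mm wide on its top 18 mm (grip there). Fully in the reducer, its screw cap ends 3 mm above the reducer's top. 0.06 to 0.1 kg. Origin: centre of the underside; z up its axis.
- cap: Clear domed bucket cap, standing on the bench: hollow, open below, 86 mm wide at its black-banded foot, bore 76 mm, roof 88 mm up; on the roof a round black knob 28 mm wide and 24 mm high, top 112 mm up (grip there). Goes over tube and collars; its foot sits on the bucket's shoulder round the neck. 0.12 to 0.19 kg. Origin: centre of the underside; z up its axis.
- rack: Grey plastic four-cell tube rack fixed on the bench: 82 mm square, 55 mm high, 2 by 2 square cells 35 mm wide, centres 19.5 mm from the middle in x and y, floor 4 mm up. The tall and the short tube stand diagonally across from each other. Origin: centre of the underside; x and y along its sides.
- partner: Bystander: the other bucket, already made up and closed with its clear cap, 176 mm tall with the knob, 92 mm across at the shoulder. Leave it where it is. Origin: centre of the underside.
- narrow_reducer: Bystander: a white reducer with the same outside as the wide-bored one (107 mm tall, collar 52 mm) but a narrow bore of 18 mm, too small for the tube. Leave it where it is. Origin: centre of the underside.
- short_tube: Bystander: a tube like the tall one but only 85 mm tall, in another cell of the rack. Leave it where it is. Origin: centre of the underside.
There are look-alikes about, which are no part of the job. Leave any blue look-alike of the cap alone. What is shaped like the tube but pink is not meant.

How it is judged:
By the outcome, as a careful person would: the job done as asked, in the order asked, and still so for the second after the job is handed in, with the robot touching nothing.
It also fails if it takes over 128 s, if anything falls off the work surface, if the arm or the gripper's body presses on something with over 40 N, if the wrist force passes 120 N, or if a joint passes its speed limit or range.

## Working session

There is one attempt and no reset: what is moved stays moved. The work goes in short steps, Python scripts to look and compute and a tool call to move; the robot and the scene stay as the last step left them, time stands still between calls to the robot, and variables do not carry over. Pictures are saved under pics/ and viewed, about 12 in all and at most 16, crops included, and the job is handed in when it is done.

Besides the shell and the picture viewer there is one more tool, called after ">>>" as name(argument=value, ...), one argument or row to a line, values as JSON. arm_command: Moves the arm, as the interface text tells. Its arguments: {"type":"object","properties":{"steps":{"type":"array"},"gripper":{"type":"number"},"force":{"type":"number"}},"required":["steps"]}

```bash
mkdir -p pics; cat > h.py <<'E'
import numpy as np, cv2
from workcell import bot
def snap(n,f=None):
    im=bot.snapshot(n)
    if f: cv2.imwrite(f'pics/{f}.png',im[:,:,::-1])
    return im
def KD(n):
    p=bot.camera_params(n);return np.array([[p['fx'],0,p['cx']],[0,p['fy'],p['cy']],[0,0,1.]]),np.array(p['dist'],float),np.array(p['cam_to_world'])
def ray(n,uv):
    K,D,T=KD(n);q=cv2.undistortPoints(np.array([[uv]],float),K,D)[0,0]
    d=T[:3,:3]@[q[0],q[1],1];return T[:3,3],d
def onz(n,uv,z):
    o,d=ray(n,uv);return (o+d*(z-o[2])/d[2]).round(1)
def proj(n,P):
    K,D,T=KD(n);Ti=np.linalg.inv(T);r,_=cv2.Rodrigues(Ti[:3,:3])
    return cv2.projectPoints(np.array(P,float).reshape(-1,1,3),r,Ti[:3,3],K,D)[0][:,0].round(1)
E
python3 - <<'E'
from h import *
snap('top','t0');snap('side','s0')
o=bot.get_obs();print(o)
for n in('top','side'):print(KD(n))
E
```

```text
{'time': 0.1, 'joint_pos': array([-1.30376447,  0.3837585 ,  0.04383902,  1.5994521 , -0.0178996 ,
        1.16118762, -0.04989181]), 'qvel': array([-6.49896849e-04, -1.04713748e-03, -8.56691691e-04, -5.12486700e-03,
       -7.96987928e-05, -2.30698057e-03, -6.24397641e-04]), 'effort': array([ 2.71789475e-03, -4.34727430e+01,  1.02942221e+00, -2.50454003e+01,
        1.08838253e-02,  5.47047312e-03, -1.83977113e-05]), 'eef_pos': array([231.60860563, 606.40674485, 229.99311684]), 'tool_rot': array([ 7.36037278e-04,  8.23623232e-01,  5.67136065e-01, -9.56057821e-04]), 'contact_force': array([-0.09697138,  0.33062632,  0.09993724]), 'moment': array([-0.03476821,  0.02062893, -0.08494376]), 'gripper_width': 85.27503416887586}
(array([[473.07983904,   0.        , 319.59920647],
       [  0.        , 473.07983904, 247.8684628 ],
       [  0.        ,   0.        ,   1.        ]]), array([-0.12374494,  0.        ,  0.        ,  0.        ,  0.        ]), array([[-1.77684303e-02, -9.94838165e-01,  9.99064975e-02,
         4.07185486e+02],
       [-9.99687377e-01,  1.59187903e-02, -1.92805814e-02,
         4.68431435e+00],
       [ 1.75906676e-02, -1.00217850e-01, -9.94810007e-01,
         1.06812191e+03],
       [ 0.00000000e+00,  0.00000000e+00,  0.00000000e+00,
         1.00000000e+00]]))
(array([[514.1899256 ,   0.        , 320.12572881],
       [  0.        , 514.1899256 , 238.14163379],
       [  0.        ,   0.        ,   1.        ]]), array([0.0214856, 0.       , 0.       , 0.       , 0.       ]), array([[-9.98166392e-01, -4.22404455e-02,  4.33543388e-02,
         4.55683173e+02],
       [-6.02075898e-02,  6.19056225e-01, -7.83035399e-01,
         7.42669364e+02],
       [ 6.23699077e-03, -7.84209879e-01, -6.20464314e-01,
         6.01383362e+02],
       [ 0.00000000e+00,  0.00000000e+00,  0.00000000e+00,
         1.00000000e+00]]))
```

View pics/t0.png

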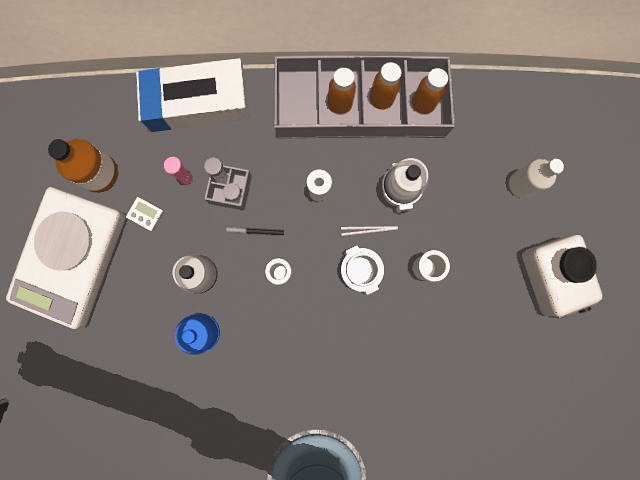

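View pics/s0.png

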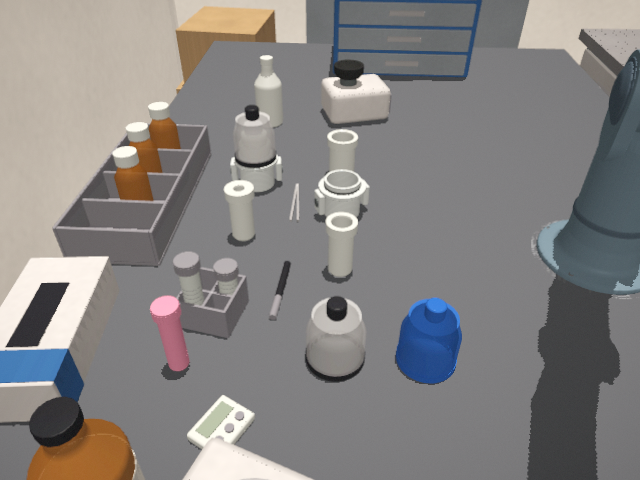

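```bash
python3 - <<'E'
from h import *
im=cv2.imread('pics/t0.png')
a=cv2.resize(im[225:305,160:460],None,fx=2.66,fy=2.66,interpolation=cv2.INTER_CUBIC)
b=cv2.resize(im[145:225,190:340],None,fx=5.32,fy=5.32,interpolation=cv2.INTER_CUBIC)
a=cv2.resize(im[225:305,250:460],None,fx=3.8,fy=3.8,interpolation=cv2.INTER_CUBIC)
b=cv2.resize(im[145:215,190:400],None,fx=3.8,fy=3.8,interpolation=cv2.INTER_CUBIC)
cv2.imwrite('pics/c0.png',np.vstack([a,b]));print(a.shape)
E
```

```text
(304, 798, 3)
```

View pics/c0.png

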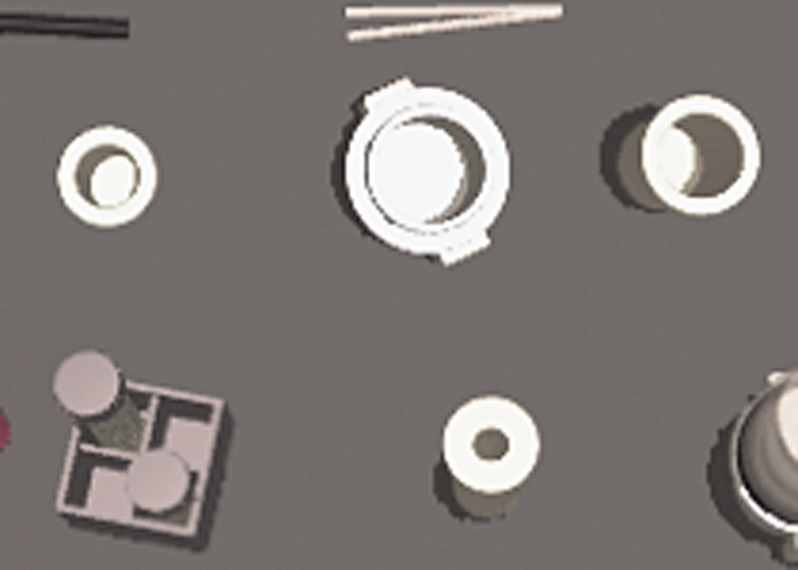

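```bash
cat >> h.py <<'E'
def blobs(im,mask,box,amin=60):
    x0,y0,x1,y1=box;m=np.zeros_like(mask);m[y0:y1,x0:x1]=mask[y0:y1,x0:x1]
    cs,_=cv2.findContours(m,cv2.RETR_EXTERNAL,cv2.CHAIN_APPROX_NONE)
    return [(tuple(np.round(cv2.minEnclosingCircle(c)[0],1)),round(cv2.minEnclosingCircle(c)[1],1),np.round(cv2.fitEllipse(c)[0],1),np.round(cv2.fitEllipse(c)[1],1)) for c in cs if cv2.contourArea(c)>amin]
E
python3 - <<'E'
from h import *
im=cv2.imread('pics/t0.png');g=im.min(2);mx=im.max(2)
w=((g>200)*255).astype('u1')
for nm,box,z,m in [('red',(255,245,305,300),107,w),('sleeve',(405,240,460,290),92,w),('bucket',(330,235,395,300),64,w),('narrow',(300,160,340,190),107,w),('knob',(170,250,215,295),112,((mx<60)*255).astype('u1')),('cap36',(195,150,225,176),126,((np.minimum(g,255)>135)*255).astype('u1'))]:
    for b in blobs(im,m,box): print(nm,b,onz('top',b[0],z),onz('top',b[2],z))
s=cv2.imread('pics/s0.png');mx=s.max(2)
for nm,P in [('pred knob top',onz('top',(186.5,271.5),112))]: print(nm,P,proj('side',P))
print(proj('side',[onz('top',(278.2,271.3),107),onz('top',(434.5,265.8),92),onz('top',(362,270),64),onz('top',(212.9,166),126)]))
E
```

```text
red ((np.float64(277.7), np.float64(271.0)), 12.8, array([277.7, 271. ]), array([24.5, 24.5])) [457.8  72.  107. ] [457.8  72.  107. ]
sleeve ((np.float64(433.9), np.float64(265.3)), 15.5, array([433.9, 265.3]), array([29.5, 30.1])) [ 464.8 -252.6   92. ] [ 464.8 -252.6   92. ]
bucket ((np.float64(362.0), np.float64(269.5)), 24.6, array([362.1, 269.4]), array([40.9, 46.2])) [ 460.3 -104.3   64. ] [ 460.5 -104.5   64. ]
narrow ((np.float64(318.7), np.float64(181.5)), 12.3, array([318.7, 180.2]), array([20.5, 24.8])) [642.2 -14.5 107. ] [645.  -14.6 107. ]
cap36 ((np.float64(212.5), np.float64(164.5)), 8.9, array([212.4, 165.4]), array([15.3, 16.4])) [677.2 203.1 126. ] [675.3 203.3 126. ]
pred knob top [459.3 257.5 112. ] [[337.1 300.8]]
[[342.3 220.7]
 [343.  136. ]
 [342.9 185. ]
 [186.8 258.7]]
```

>>> arm_command(
  steps=[
    {"x": -4.91, "y": 6.76, "az": -1.0},
    {"x": -4.91, "y": 6.76, "az": -2.09},
    {"x": -4.91, "y": 6.76, "az": -2.09},
    {"x": -4.91, "y": 6.76, "az": -2.09},
    {"x": -4.91, "y": 6.76, "az": -2.09},
    {"x": -4.91, "y": 6.76, "az": -2.09},
    {"x": -4.91, "y": 6.76, "az": -2.09},
    {"x": -14.4, "y": 10.49, "z": 1.0, "az": -2.09},
    {"x": -14.4, "y": 10.49, "z": 1.0, "az": -2.09},
    {"x": -14.4, "y": 10.49, "z": 1.0, "az": -2.09},
    {"x": -14.4, "y": 10.49, "z": 1.0, "az": -2.09},
    {"x": -14.4, "y": 10.49, "z": 1.0, "az": -2.09},
    {"x": -14.4, "y": 10.49, "z": 1.0, "az": -2.09},
    {"x": -14.4, "y": 10.49, "z": 1.0, "az": -2.09},
    {"x": -14.4, "y": 10.49, "z": 1.0, "az": -2.09},
    {"x": -14.4, "y": 10.49, "z": 1.0, "az": -2.09},
    {"x": -14.4, "y": 10.49, "z": 1.0, "az": -2.09},
    {"x": -14.4, "y": 10.49, "z": 1.0, "az": -2.09},
    {"x": -14.4, "y": 10.49, "z": 1.0, "az": -2.09},
    {"x": -14.4, "y": 10.49, "z": 1.0, "az": -2.09},
  ],
  gripper=1,
)

```text
invalid input at $.steps[0]: expected keys x, y, z, ax, ay, az
```

>>> arm_command(
  steps=[
    {"x": -4.91, "y": 6.76, "z": 0, "ax": 0, "ay": 0, "az": -1.0},
    {"x": -4.91, "y": 6.76, "z": 0, "ax": 0, "ay": 0, "az": -2.09},
    {"x": -4.91, "y": 6.76, "z": 0, "ax": 0, "ay": 0, "az": -2.09},
    {"x": -4.91, "y": 6.76, "z": 0, "ax": 0, "ay": 0, "az": -2.09},
    {"x": -4.91, "y": 6.76, "z": 0, "ax": 0, "ay": 0, "az": -2.09},
    {"x": -4.91, "y": 6.76, "z": 0, "ax": 0, "ay": 0, "az": -2.09},
    {"x": -4.91, "y": 6.76, "z": 0, "ax": 0, "ay": 0, "az": -2.09},
    {"x": -14.4, "y": 10.49, "z": 1.0, "ax": 0, "ay": 0, "az": -2.09},
    {"x": -14.4, "y": 10.49, "z": 1.0, "ax": 0, "ay": 0, "az": -2.09},
    {"x": -14.4, "y": 10.49, "z": 1.0, "ax": 0, "ay": 0, "az": -2.09},
    {"x": -14.4, "y": 10.49, "z": 1.0, "ax": 0, "ay": 0, "az": -2.09},
    {"x": -14.4, "y": 10.49, "z": 1.0, "ax": 0, "ay": 0, "az": -2.09},
    {"x": -14.4, "y": 10.49, "z": 1.0, "ax": 0, "ay": 0, "az": -2.09},
    {"x": -14.4, "y": 10.49, "z": 1.0, "ax": 0, "ay": 0, "az": -2.09},
    {"x": -14.4, "y": 10.49, "z": 1.0, "ax": 0, "ay": 0, "az": -2.09},
    {"x": -14.4, "y": 10.49, "z": 1.0, "ax": 0, "ay": 0, "az": -2.09},
    {"x": -14.4, "y": 10.49, "z": 1.0, "ax": 0, "ay": 0, "az": -2.09},
    {"x": -14.4, "y": 10.49, "z": 1.0, "ax": 0, "ay": 0, "az": -2.09},
    {"x": -14.4, "y": 10.49, "z": 1.0, "ax": 0, "ay": 0, "az": -2.09},
  ],
  gripper=1,
)

```text
time: 2.48
eef_pos: [465.6, -250.2, 181.2]
tool_rot: [-0.0, 0.706, 0.708, 0.0]
contact_force: [-0.2, 0.4, -0.0]
gripper_width: 85.4
```

>>> arm_command(
  steps=[
    {"x": -0.03, "y": 0, "z": 0.6, "ax": 0, "ay": 0, "az": 0},
    {"x": -0.03, "y": 0, "z": 1.2, "ax": 0, "ay": 0, "az": 0},
    {"x": -0.03, "y": 0, "z": 1.6, "ax": 0, "ay": 0, "az": 0},
    {"x": -0.03, "y": 0, "z": 2.0, "ax": 0, "ay": 0, "az": 0},
    {"x": -0.03, "y": 0, "z": 2.2, "ax": 0, "ay": 0, "az": 0},
    {"x": -0.03, "y": 0, "z": 2.34, "ax": 0, "ay": 0, "az": 0},
    {"x": -0.03, "y": 0, "z": 2.34, "ax": 0, "ay": 0, "az": 0},
    {"x": -0.03, "y": 0, "z": 2.34, "ax": 0, "ay": 0, "az": 0},
  ],
)

```text
time: 3.48
eef_pos: [465.6, -254.3, 64.9]
tool_rot: [0.001, 0.707, 0.707, 0.0]
contact_force: [-0.1, -0.0, -0.2]
gripper_width: 85.4
```

```bash
python3 - <<'E'
from h import *
a=snap('side');t=snap('top')
c=lambda i,x,y:cv2.resize(i[y:y+200,x:x+200,::-1],None,fx=2,fy=2)
cv2.imwrite('pics/g1.png',np.hstack([c(a,250,40),c(t,340,160)]));print(bot.get_obs()['eef_pos'],bot.get_obs()['time'])
E
```

```text
[ 465.55589357 -254.26402021   64.92215051] 3.575
```

View pics/g1.png

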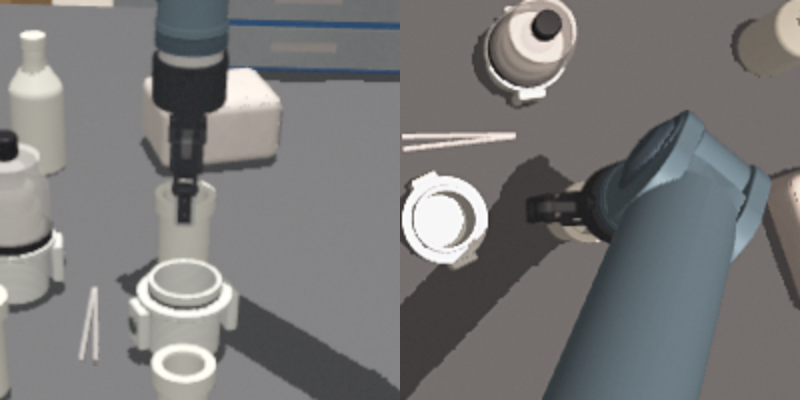

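>>> arm_command(
  steps=[
    {"x": 0, "y": 0, "z": 0, "ax": 0, "ay": 0, "az": 0},
    {"x": 0, "y": 0, "z": 0, "ax": 0, "ay": 0, "az": 0},
    {"x": 0, "y": 0, "z": 0, "ax": 0, "ay": 0, "az": 0},
    {"x": 0, "y": 0, "z": 0, "ax": 0, "ay": 0, "az": 0},
    {"x": 0, "y": 0, "z": 0, "ax": 0, "ay": 0, "az": 0},
    {"x": 0, "y": 0, "z": 0, "ax": 0, "ay": 0, "az": 0},
    {"x": 0, "y": 0, "z": 0, "ax": 0, "ay": 0, "az": 0},
    {"x": 0, "y": 0, "z": 0, "ax": 0, "ay": 0, "az": 0},
  ],
  gripper=-1,
  force=50,
)

```text
time: 4.58
eef_pos: [465.5, -254.2, 65.3]
tool_rot: [0.0, 0.707, 0.707, 0.0]
contact_force: [-1.8, 0.8, 4.3]
gripper_width: 63.7
```

>>> arm_command(
  steps=[
    {"x": 0, "y": 0, "z": -0.3, "ax": 0, "ay": 0, "az": 0},
    {"x": 0, "y": 0, "z": -0.9, "ax": 0, "ay": 0, "az": 0},
    {"x": 0, "y": 0, "z": -1.6, "ax": 0, "ay": 0, "az": 0},
    {"x": 0, "y": 0, "z": -2.1, "ax": 0, "ay": 0, "az": 0},
    {"x": 0, "y": 0, "z": -2.1, "ax": 0, "ay": 0, "az": 0},
    {"x": 0.7, "y": -0.05, "z": -2.1, "ax": 0, "ay": 0, "az": 0},
    {"x": 1.4, "y": -0.1, "z": -2.1, "ax": 0, "ay": 0, "az": 0},
    {"x": 2.1, "y": -0.1, "z": -2.1, "ax": 0, "ay": 0, "az": 0},
    {"x": 2.7, "y": -0.1, "z": -2.1, "ax": 0, "ay": 0, "az": 0},
    {"x": 2.99, "y": -0.1, "z": -2.1, "ax": 0, "ay": 0, "az": 0},
    {"x": 2.99, "y": -0.1, "z": -2.1, "ax": 0, "ay": 0, "az": 0},
    {"x": 2.99, "y": -0.1, "z": -2.1, "ax": 0, "ay": 0, "az": 0},
  ],
)

```text
time: 6.08
eef_pos: [459.8, -106.0, 169.1]
tool_rot: [0.0, 0.708, 0.706, -0.0]
contact_force: [-0.5, -0.9, -1.7]
gripper_width: 64.1
```

```bash
python3 - <<'E'
from h import *
a=snap('side','s1');t=snap('top','t1')
c=lambda i,x,y:cv2.resize(i[y:y+200,x:x+200,::-1],None,fx=2,fy=2)
cv2.imwrite('pics/g2.png',np.hstack([c(a,250,40),c(t,260,160)]));print(bot.get_obs()['eef_pos'],bot.get_obs()['time'],bot.get_obs()['gripper_width'])
E
```

```text
[ 459.88172168 -106.16068553  169.23651678] 6.175 64.05834805137678
```

View pics/g2.png

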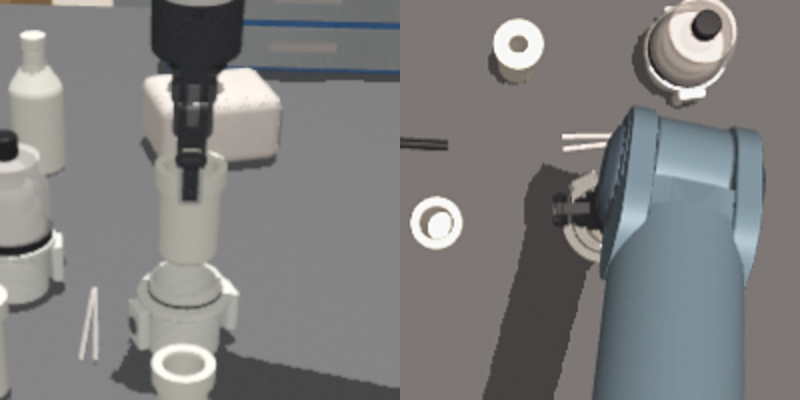

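```bash
python3 - <<'E'
from h import *
im=cv2.imread('pics/s1.png').min(2).astype(int);s0=cv2.imread('pics/s0.png').min(2).astype(int)
def edges(g,r,a,b):
    d=np.abs(np.diff(cv2.GaussianBlur(g[r-1:r+2].astype('f4'),(3,3),0)[1]));return [(a+i,int(d[a+i])) for i in range(b-a) if d[a+i]>18]
for r in (142,150,155,160): print('sleeve',r,edges(im,r,310,380))
for r in (180,184,190): print('bucket',r,edges(s0,r,300,385))
# predicted axis columns
for z in (70,78,64,110,130,190): print(z,proj('side',[460,-104.5,z]),proj('side',[460,-104.5+32,z]))
E
```

```text
sleeve 142 []
sleeve 150 []
sleeve 155 []
sleeve 160 []
bucket 180 [(318, 22), (319, 37), (320, 32), (326, 37), (327, 28), (356, 20), (357, 42), (358, 32), (363, 28), (364, 33), (365, 20)]
bucket 184 [(317, 44), (318, 41), (322, 36), (323, 52), (325, 24), (326, 31), (327, 22), (330, 18), (354, 18), (357, 22), (358, 24), (360, 34), (361, 29), (366, 31), (367, 36), (368, 23)]
bucket 190 [(313, 24), (314, 37), (315, 29), (318, 23), (320, 23), (321, 19), (324, 18), (325, 29), (326, 35), (327, 35), (356, 27), (357, 34), (358, 33), (359, 22), (363, 27), (364, 32)]
70 [[342.6 182.3]] [[342.1 191.3]]
78 [[342.7 178.7]] [[342.3 187.8]]
64 [[342.5 184.9]] [[342. 194.]]
110 [[343.3 164.2]] [[342.9 173. ]]
130 [[343.7 154.7]] [[343.2 163.5]]
190 [[344.8 125. ]] [[344.4 133.2]]
```

>>> arm_command(
  steps=[
    {"x": 0.02, "y": 0.02, "z": 0.3, "ax": 0, "ay": 0, "az": 0},
    {"x": 0.02, "y": 0.02, "z": 0.6, "ax": 0, "ay": 0, "az": 0},
    {"x": 0.02, "y": 0.02, "z": 0.9, "ax": 0, "ay": 0, "az": 0},
    {"x": 0.02, "y": 0.02, "z": 1.2, "ax": 0, "ay": 0, "az": 0},
    {"x": 0.02, "y": 0.02, "z": 1.4, "ax": 0, "ay": 0, "az": 0},
    {"x": 0.02, "y": 0.02, "z": 1.6, "ax": 0, "ay": 0, "az": 0},
    {"x": 0.02, "y": 0.02, "z": 1.7, "ax": 0, "ay": 0, "az": 0},
    {"x": 0.02, "y": 0.02, "z": 1.75, "ax": 0, "ay": 0, "az": 0},
    {"x": 0.02, "y": 0.02, "z": 1.75, "ax": 0, "ay": 0, "az": 0},
  ],
)

```text
time: 7.3
eef_pos: [461.1, -103.4, 81.8]
tool_rot: [-0.0, 0.707, 0.707, 0.0]
contact_force: [0.1, 1.0, -2.2]
gripper_width: 64.0
```

>>> arm_command(
  steps=[
    {"x": 0, "y": 0, "z": 0.04, "ax": 0, "ay": 0, "az": 0},
    {"x": 0, "y": 0, "z": 0.08, "ax": 0, "ay": 0, "az": 0},
    {"x": 0, "y": 0, "z": 0.12, "ax": 0, "ay": 0, "az": 0},
    {"x": 0, "y": 0, "z": 0.15, "ax": 0, "ay": 0, "az": 0},
    {"x": 0, "y": 0, "z": 0.17, "ax": 0, "ay": 0, "az": 0},
    {"x": 0, "y": 0, "z": 0.17, "ax": 0, "ay": 0, "az": 0},
  ],
)

```text
time: 8.05
eef_pos: [461.2, -103.5, 73.3]
tool_rot: [0.0, 0.707, 0.707, 0.0]
contact_force: [0.4, 1.1, -0.6]
gripper_width: 64.2
```

>>> arm_command(
  steps=[
    {"x": 0, "y": 0, "z": 0.02, "ax": 0, "ay": 0, "az": 0},
    {"x": 0, "y": 0, "z": 0.03, "ax": 0, "ay": 0, "az": 0},
    {"x": 0, "y": 0, "z": 0.03, "ax": 0, "ay": 0, "az": 0},
  ],
)

```text
time: 8.43
eef_pos: [461.8, -103.6, 73.3]
tool_rot: [-0.0, 0.707, 0.707, 0.001]
contact_force: [-3.6, 1.1, 10.9]
gripper_width: 64.0
```

>>> arm_command(
  steps=[
    {"x": 0, "y": 0, "z": 0, "ax": 0, "ay": 0, "az": 0},
    {"x": 0, "y": 0, "z": 0, "ax": 0, "ay": 0, "az": 0},
    {"x": 0, "y": 0, "z": 0, "ax": 0, "ay": 0, "az": 0},
    {"x": 0, "y": 0, "z": 0, "ax": 0, "ay": 0, "az": 0},
    {"x": 0, "y": 0, "z": -0.2, "ax": 0, "ay": 0, "az": 0},
    {"x": 0, "y": 0, "z": -0.8, "ax": 0, "ay": 0, "az": 0},
    {"x": 0, "y": 0, "z": -1.6, "ax": 0, "ay": 0, "az": 0},
    {"x": 0, "y": 0, "z": -2.4, "ax": 0, "ay": 0, "az": 0},
    {"x": 0.7, "y": -0.07, "z": -2.6, "ax": 0, "ay": 0, "az": 0},
    {"x": 1.6, "y": -0.07, "z": -2.6, "ax": 0, "ay": 0, "az": 0},
    {"x": 2.5, "y": -0.07, "z": -2.6, "ax": 0, "ay": 0, "az": 0},
    {"x": 3.2, "y": -0.07, "z": -2.6, "ax": 0, "ay": 0, "az": 0},
    {"x": 3.5, "y": -0.07, "z": -2.6, "ax": 0, "ay": 0, "az": 0},
    {"x": 3.5, "y": -0.07, "z": -2.6, "ax": 0, "ay": 0, "az": 0},
    {"x": 3.5, "y": -0.07, "z": -2.6, "ax": 0, "ay": 0, "az": 0},
  ],
  gripper=1,
)

```text
time: 10.3
eef_pos: [457.6, 69.5, 201.8]
tool_rot: [0.0, 0.708, 0.706, -0.0]
contact_force: [-0.0, -0.6, -0.4]
gripper_width: 85.3
```

```bash
python3 - <<'E'
from h import *
a=snap('side','s2');t=snap('top','t2')
c=lambda i,x,y:cv2.resize(i[y:y+200,x:x+200,::-1],None,fx=2,fy=2)
cv2.imwrite('pics/g3.png',np.hstack([c(a,250,40),c(t,240,160)]));o=bot.get_obs();print(o['eef_pos'],o['time'],o['joint_pos'].round(2))
im=t[:,:,::-1];w=((im.min(2)>200)*255).astype('u1')
for b in blobs(im,w,(330,235,395,300)): print(b,onz('top',b[0],64),onz('top',b[0],100))
E
```

```text
[457.6081843   69.59939308 201.74800572] 10.4 [-0.64  0.05  0.42  2.08 -0.02  1.02  1.35]
((np.float64(361.5), np.float64(269.5)), 24.9, array([362.1, 269.4]), array([41. , 46.5])) [ 460.3 -103.2   64. ] [458.4 -99.3 100. ]
```

View pics/g3.png

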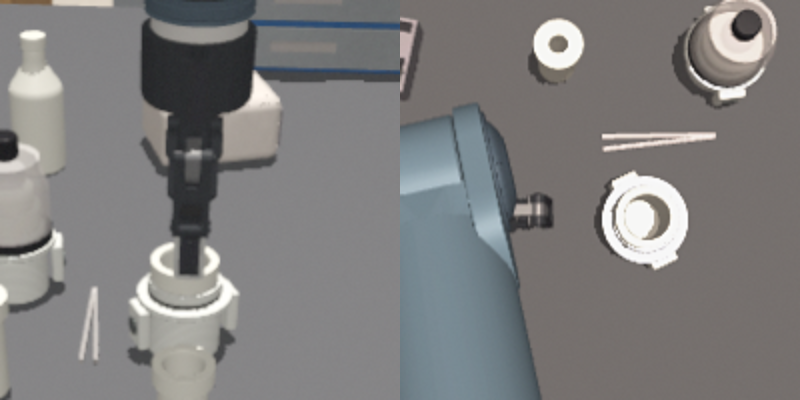

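>>> arm_command(
  steps=[
    {"x": 0.03, "y": 0, "z": 0.6, "ax": 0, "ay": 0, "az": 0},
    {"x": 0.03, "y": 0, "z": 1.2, "ax": 0, "ay": 0, "az": 0},
    {"x": 0.03, "y": 0, "z": 1.7, "ax": 0, "ay": 0, "az": 0},
    {"x": 0.03, "y": 0, "z": 2.1, "ax": 0, "ay": 0, "az": 0},
    {"x": 0.03, "y": 0, "z": 2.3, "ax": 0, "ay": 0, "az": 0},
    {"x": 0.03, "y": 0, "z": 2.38, "ax": 0, "ay": 0, "az": 0},
    {"x": 0.03, "y": 0, "z": 2.38, "ax": 0, "ay": 0, "az": 0},
    {"x": 0.03, "y": 0, "z": 2.38, "ax": 0, "ay": 0, "az": 0},
  ],
)

```text
time: 11.4
eef_pos: [458.3, 73.2, 83.5]
tool_rot: [0.0, 0.707, 0.707, 0.001]
contact_force: [0.0, -0.9, -0.4]
gripper_width: 85.2
```

>>> arm_command(
  steps=[
    {"x": 0, "y": 0, "z": 0, "ax": 0, "ay": 0, "az": 0},
    {"x": 0, "y": 0, "z": 0, "ax": 0, "ay": 0, "az": 0},
    {"x": 0, "y": 0, "z": 0, "ax": 0, "ay": 0, "az": 0},
    {"x": 0, "y": 0, "z": 0, "ax": 0, "ay": 0, "az": 0},
    {"x": 0, "y": 0, "z": 0, "ax": 0, "ay": 0, "az": 0},
    {"x": 0, "y": 0, "z": 0, "ax": 0, "ay": 0, "az": 0},
    {"x": 0, "y": 0, "z": 0, "ax": 0, "ay": 0, "az": 0},
    {"x": 0, "y": 0, "z": 0, "ax": 0, "ay": 0, "az": 0},
  ],
  gripper=-1,
  force=50,
)

```text
time: 12.4
eef_pos: [458.3, 73.1, 83.6]
tool_rot: [0.0, 0.707, 0.707, 0.001]
contact_force: [-0.7, -0.8, 6.5]
gripper_width: 50.0
```

>>> arm_command(
  steps=[
    {"x": 0, "y": 0, "z": -0.3, "ax": 0, "ay": 0, "az": 0},
    {"x": 0, "y": 0, "z": -0.9, "ax": 0, "ay": 0, "az": 0},
    {"x": 0, "y": 0, "z": -1.6, "ax": 0, "ay": 0, "az": 0},
    {"x": 0, "y": 0, "z": -2.2, "ax": 0, "ay": 0, "az": 0},
    {"x": -0.2, "y": 0, "z": -2.5, "ax": 0, "ay": 0, "az": 0},
    {"x": -0.8, "y": 0.05, "z": -2.5, "ax": 0, "ay": 0, "az": 0},
    {"x": -1.6, "y": 0.05, "z": -2.5, "ax": 0, "ay": 0, "az": 0},
    {"x": -2.4, "y": 0.05, "z": -2.5, "ax": 0, "ay": 0, "az": 0},
    {"x": -3.1, "y": 0.05, "z": -2.5, "ax": 0, "ay": 0, "az": 0},
    {"x": -3.54, "y": 0.05, "z": -2.5, "ax": 0, "ay": 0, "az": 0},
    {"x": -3.54, "y": 0.05, "z": -2.5, "ax": 0, "ay": 0, "az": 0},
    {"x": -3.54, "y": 0.05, "z": -2.5, "ax": 0, "ay": 0, "az": 0},
    {"x": -3.54, "y": 0.05, "z": -2.5, "ax": 0, "ay": 0, "az": 0},
  ],
)

```text
time: 14.02
eef_pos: [459.9, -102.5, 207.5]
tool_rot: [-0.0, 0.706, 0.708, -0.0]
contact_force: [0.7, 0.4, -0.9]
gripper_width: 50.3
```

```bash
python3 - <<'E'
from h import *
a=snap('side','s3');t=snap('top','t3')
c=lambda i,x,y:cv2.resize(i[y:y+150,x:x+100,::-1],None,fx=4,fy=4,interpolation=cv2.INTER_CUBIC)
cv2.imwrite('pics/g4.png',np.hstack([c(a,295,70),c(cv2.imread('pics/t2.png')[:,:,::-1],312,195)]));o=bot.get_obs();print(o['eef_pos'],o['time'],o['gripper_width'])
for z in (100,120,150,180,230): print(z,proj('side',[460.5,-104,z]))
print(proj('top',[460.5,-104,100]))
E
```

```text
[ 460.05139824 -102.79588348  207.65802152] 14.125 50.08583442658509
100 [[342.9 168.9]]
120 [[343.2 159.6]]
150 [[343.8 145.2]]
180 [[344.4 130.2]]
230 [[345.4 103.8]]
[[363.7 268.4]]
```

View pics/g4.png

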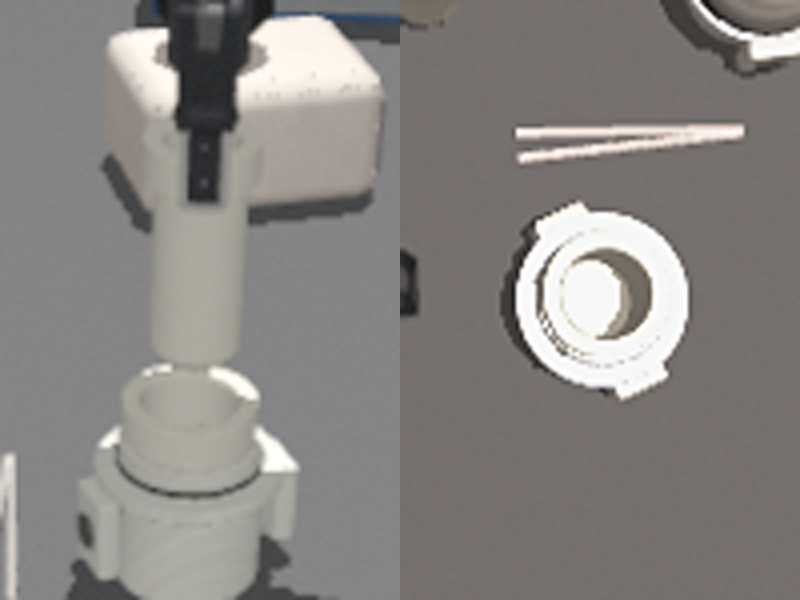

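>>> arm_command(
  steps=[
    {"x": 0, "y": 0.01, "z": 0.3, "ax": 0, "ay": 0, "az": 0},
    {"x": 0, "y": 0.01, "z": 0.6, "ax": 0, "ay": 0, "az": 0},
    {"x": 0, "y": 0.01, "z": 0.9, "ax": 0, "ay": 0, "az": 0},
    {"x": 0, "y": 0.01, "z": 1.2, "ax": 0, "ay": 0, "az": 0},
    {"x": 0, "y": 0.01, "z": 1.5, "ax": 0, "ay": 0, "az": 0},
    {"x": 0, "y": 0.01, "z": 1.7, "ax": 0, "ay": 0, "az": 0},
    {"x": 0, "y": 0.01, "z": 1.9, "ax": 0, "ay": 0, "az": 0},
    {"x": 0, "y": 0.01, "z": 2.0, "ax": 0, "ay": 0, "az": 0},
    {"x": 0, "y": 0.01, "z": 2.0, "ax": 0, "ay": 0, "az": 0},
  ],
)

```text
time: 15.25
eef_pos: [460.3, -104.1, 107.4]
tool_rot: [-0.0, 0.707, 0.707, -0.0]
contact_force: [0.7, -0.2, -1.3]
gripper_width: 50.5
```

>>> arm_command(
  steps=[
    {"x": 0, "y": 0, "z": 0.06, "ax": 0, "ay": 0, "az": 0},
    {"x": 0, "y": 0, "z": 0.12, "ax": 0, "ay": 0, "az": 0},
    {"x": 0, "y": 0, "z": 0.16, "ax": 0, "ay": 0, "az": 0},
    {"x": 0, "y": 0, "z": 0.19, "ax": 0, "ay": 0, "az": 0},
    {"x": 0, "y": 0, "z": 0.21, "ax": 0, "ay": 0, "az": 0},
    {"x": 0, "y": 0, "z": 0.22, "ax": 0, "ay": 0, "az": 0},
    {"x": 0, "y": 0, "z": 0.22, "ax": 0, "ay": 0, "az": 0},
  ],
)

```text
time: 16.12
eef_pos: [461.3, -104.1, 97.6]
tool_rot: [0.0, 0.707, 0.707, 0.001]
contact_force: [-0.4, -0.6, 4.4]
gripper_width: 50.1
```

>>> arm_command(
  steps=[
    {"x": 0, "y": 0, "z": 0, "ax": 0, "ay": 0, "az": 0},
    {"x": 0, "y": 0, "z": 0, "ax": 0, "ay": 0, "az": 0},
    {"x": 0, "y": 0, "z": 0, "ax": 0, "ay": 0, "az": 0},
    {"x": 0, "y": 0, "z": 0, "ax": 0, "ay": 0, "az": 0},
    {"x": 0, "y": 0, "z": 0, "ax": 0, "ay": 0, "az": 0},
    {"x": 0, "y": 0, "z": -0.2, "ax": 0, "ay": 0, "az": 0},
    {"x": 0, "y": 0, "z": -0.8, "ax": 0, "ay": 0, "az": 0},
    {"x": 0, "y": 0, "z": -1.6, "ax": 0, "ay": 0, "az": 0},
    {"x": 0, "y": 0, "z": -2.4, "ax": 0, "ay": 0, "az": 0},
    {"x": 0.6, "y": 0.4, "z": -2.8, "ax": 0, "ay": 0, "az": 0},
    {"x": 1.5, "y": 1.0, "z": -2.8, "ax": 0, "ay": 0, "az": 0},
    {"x": 2.4, "y": 1.7, "z": -2.8, "ax": 0, "ay": 0, "az": 0},
    {"x": 3.3, "y": 2.3, "z": -2.8, "ax": 0, "ay": 0, "az": 0},
    {"x": 4.2, "y": 2.9, "z": -2.8, "ax": 0, "ay": 0, "az": 0},
    {"x": 5.1, "y": 3.6, "z": -2.8, "ax": 0, "ay": 0, "az": 0},
    {"x": 5.8, "y": 4.1, "z": -2.8, "ax": 0, "ay": 0, "az": 0},
    {"x": 6.14, "y": 4.3, "z": -2.8, "ax": 0, "ay": 0, "az": 0},
    {"x": 6.14, "y": 4.3, "z": -2.8, "ax": 0, "ay": 0, "az": 0},
    {"x": 6.14, "y": 4.3, "z": -2.8, "ax": 0, "ay": 0, "az": 0},
  ],
  gripper=0.7,
)

```text
time: 18.5
eef_pos: [675.3, 201.2, 237.1]
tool_rot: [0.0, 0.708, 0.707, -0.001]
contact_force: [1.0, -0.5, 1.2]
gripper_width: 72.7
```

```bash
python3 - <<'E'
from h import *
a=snap('side','s4');t=snap('top','t4')
c=lambda i,x,y,w=200,h=200:cv2.resize(i[y:y+h,x:x+w,::-1],(400,400),interpolation=cv2.INTER_CUBIC)
cv2.imwrite('pics/g5.png',np.hstack([c(a,130,150),c(t,312,220,100,100)]));o=bot.get_obs();print(o['eef_pos'],o['time'],o['gripper_width'])
E
```

```text
[675.33118679 200.71204737 237.3154586 ] 18.6 72.83913734209179
```

View pics/g5.png

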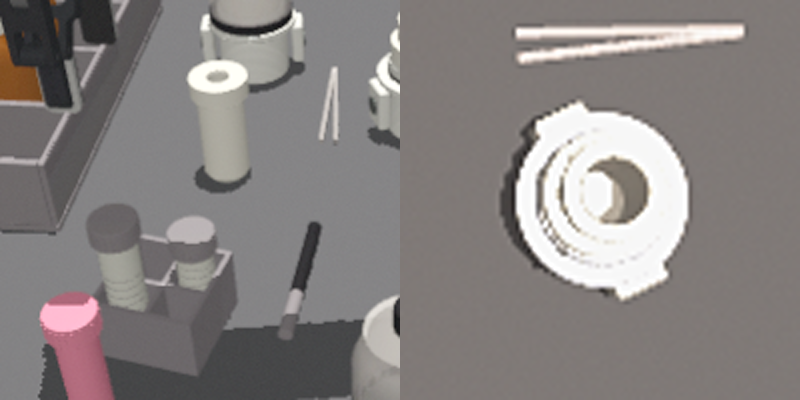

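```bash
python3 - <<'E'
from h import *
o,d=ray('side',(346,120.7))
for y in(-77,-68): print(o+d*(y-o[1])/d[1])
b=onz('top',(365.3,267.5),121);print(b)
o,d=ray('side',(341+0,130))
E
```

```text
[458.1771674  -77.         211.34766028]
[458.14978325 -68.         215.63026674]
[ 461.2 -104.8  121. ]
```

>>> arm_command(
  steps=[
    {"x": 0.03, "y": 0.01, "z": 0.6, "ax": 0, "ay": 0, "az": 0},
    {"x": 0.03, "y": 0.01, "z": 1.2, "ax": 0, "ay": 0, "az": 0},
    {"x": 0.03, "y": 0.01, "z": 1.7, "ax": 0, "ay": 0, "az": 0},
    {"x": 0.03, "y": 0.01, "z": 2.1, "ax": 0, "ay": 0, "az": 0},
    {"x": 0.03, "y": 0.01, "z": 2.4, "ax": 0, "ay": 0, "az": 0},
    {"x": 0.03, "y": 0.01, "z": 2.6, "ax": 0, "ay": 0, "az": 0},
    {"x": 0.03, "y": 0.01, "z": 2.67, "ax": 0, "ay": 0, "az": 0},
    {"x": 0.03, "y": 0.01, "z": 2.67, "ax": 0, "ay": 0, "az": 0},
    {"x": 0.03, "y": 0.01, "z": 2.67, "ax": 0, "ay": 0, "az": 0},
  ],
)

```text
time: 19.73
eef_pos: [676.7, 204.7, 104.2]
tool_rot: [0.0, 0.707, 0.707, 0.001]
contact_force: [0.3, -0.3, -0.2]
gripper_width: 72.7
```

>>> arm_command(
  steps=[
    {"x": 0, "y": 0, "z": 0, "ax": 0, "ay": 0, "az": 0},
    {"x": 0, "y": 0, "z": 0, "ax": 0, "ay": 0, "az": 0},
    {"x": 0, "y": 0, "z": 0, "ax": 0, "ay": 0, "az": 0},
    {"x": 0, "y": 0, "z": 0, "ax": 0, "ay": 0, "az": 0},
    {"x": 0, "y": 0, "z": 0, "ax": 0, "ay": 0, "az": 0},
    {"x": 0, "y": 0, "z": 0, "ax": 0, "ay": 0, "az": 0},
    {"x": 0, "y": 0, "z": 0, "ax": 0, "ay": 0, "az": 0},
    {"x": 0, "y": 0, "z": 0, "ax": 0, "ay": 0, "az": 0},
  ],
  gripper=-1,
  force=40,
)

```text
time: 20.72
eef_pos: [676.5, 204.5, 103.8]
tool_rot: [0.0, 0.707, 0.707, 0.0]
contact_force: [0.7, -0.7, 4.4]
gripper_width: 34.4
```

>>> arm_command(
  steps=[
    {"x": 0, "y": 0, "z": -0.2, "ax": 0, "ay": 0, "az": 0},
    {"x": 0, "y": 0, "z": -0.5, "ax": 0, "ay": 0, "az": 0},
    {"x": 0, "y": 0, "z": -0.9, "ax": 0, "ay": 0, "az": 0},
    {"x": 0, "y": 0, "z": -1.4, "ax": 0, "ay": 0, "az": 0},
    {"x": 0, "y": 0, "z": -2.0, "ax": 0, "ay": 0, "az": 0},
    {"x": 0, "y": 0, "z": -2.6, "ax": 0, "ay": 0, "az": 0},
    {"x": -0.3, "y": -0.2, "z": -2.9, "ax": 0, "ay": 0, "az": 0},
    {"x": -1.0, "y": -0.7, "z": -2.9, "ax": 0, "ay": 0, "az": 0},
    {"x": -1.9, "y": -1.3, "z": -2.9, "ax": 0, "ay": 0, "az": 0},
    {"x": -2.8, "y": -2.0, "z": -2.9, "ax": 0, "ay": 0, "az": 0},
    {"x": -3.7, "y": -2.6, "z": -2.9, "ax": 0, "ay": 0, "az": 0},
    {"x": -4.6, "y": -3.2, "z": -2.9, "ax": 0, "ay": 0, "az": 0},
    {"x": -5.4, "y": -3.8, "z": -2.9, "ax": 0, "ay": 0, "az": 0},
    {"x": -6.0, "y": -4.2, "z": -2.9, "ax": 0, "ay": 0, "az": 0},
    {"x": -6.17, "y": -4.31, "z": -2.9, "ax": 0, "ay": 0, "az": 0},
    {"x": -6.17, "y": -4.31, "z": -2.9, "ax": 0, "ay": 0, "az": 0},
    {"x": -6.17, "y": -4.31, "z": -2.9, "ax": 0, "ay": 0, "az": 0},
    {"x": -6.17, "y": -4.31, "z": -2.9, "ax": 0, "ay": 0, "az": 0},
  ],
)

```text
time: 22.98
eef_pos: [461.4, -102.5, 248.3]
tool_rot: [0.0, 0.706, 0.708, -0.0]
contact_force: [0.1, -0.8, -0.5]
gripper_width: 34.7
```

```bash
python3 - <<'E'
from h import *
a=snap('side','s5');t=snap('top','t5')
c=lambda i,x,y,w=200,h=200:cv2.resize(i[y:y+h,x:x+w,::-1],(w*4,h*4),interpolation=cv2.INTER_CUBIC)
cv2.imwrite('pics/g6.png',c(a,260,65,170,148));o=bot.get_obs();print(o['eef_pos'],o['time'],o['gripper_width'])
for z in (121,150,170,200,240): print(z,proj('side',[460.5,-104,z]))
E
```

```text
[ 461.01692367 -103.0574563   248.14666078] 23.075 34.925828404841724
121 [[343.2 159.1]]
150 [[343.8 145.2]]
170 [[344.2 135.3]]
200 [[344.8 119.9]]
240 [[345.6  98.3]]
```

View pics/g6.png

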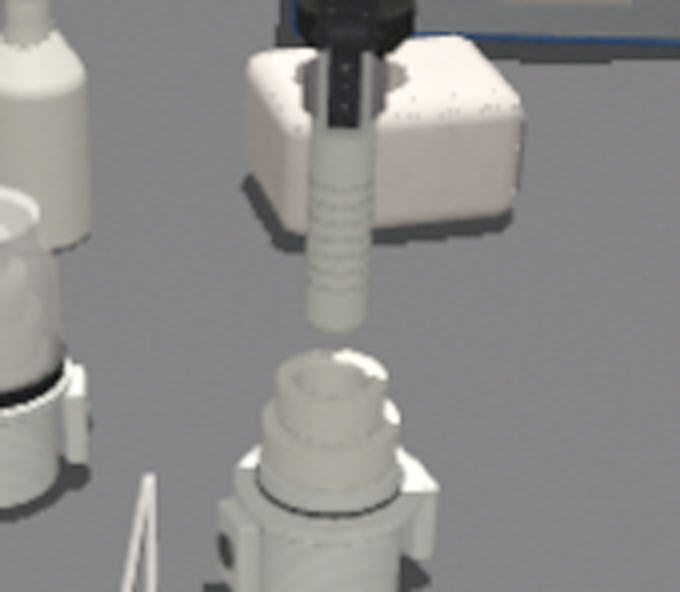

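>>> arm_command(
  steps=[
    {"x": -0.01, "y": 0.02, "z": 0.3, "ax": 0, "ay": 0, "az": 0},
    {"x": -0.01, "y": 0.02, "z": 0.6, "ax": 0, "ay": 0, "az": 0},
    {"x": -0.01, "y": 0.02, "z": 0.9, "ax": 0, "ay": 0, "az": 0},
    {"x": -0.01, "y": 0.02, "z": 1.2, "ax": 0, "ay": 0, "az": 0},
    {"x": -0.01, "y": 0.02, "z": 1.5, "ax": 0, "ay": 0, "az": 0},
    {"x": -0.01, "y": 0.02, "z": 1.8, "ax": 0, "ay": 0, "az": 0},
    {"x": -0.01, "y": 0.02, "z": 2.1, "ax": 0, "ay": 0, "az": 0},
    {"x": -0.01, "y": 0.02, "z": 2.25, "ax": 0, "ay": 0, "az": 0},
    {"x": -0.01, "y": 0.02, "z": 2.35, "ax": 0, "ay": 0, "az": 0},
    {"x": -0.01, "y": 0.02, "z": 2.35, "ax": 0, "ay": 0, "az": 0},
  ],
)

```text
time: 24.32
eef_pos: [461.6, -104.5, 130.7]
tool_rot: [-0.0, 0.707, 0.707, -0.0]
contact_force: [0.5, 0.4, -0.4]
gripper_width: 34.6
```

>>> arm_command(
  steps=[
    {"x": 0, "y": 0, "z": 0.06, "ax": 0, "ay": 0, "az": 0},
    {"x": 0, "y": 0, "z": 0.12, "ax": 0, "ay": 0, "az": 0},
    {"x": 0, "y": 0, "z": 0.16, "ax": 0, "ay": 0, "az": 0},
    {"x": 0, "y": 0, "z": 0.19, "ax": 0, "ay": 0, "az": 0},
    {"x": 0, "y": 0, "z": 0.21, "ax": 0, "ay": 0, "az": 0},
    {"x": 0, "y": 0, "z": 0.23, "ax": 0, "ay": 0, "az": 0},
    {"x": 0, "y": 0, "z": 0.23, "ax": 0, "ay": 0, "az": 0},
  ],
)

```text
time: 25.2
eef_pos: [462.4, -104.6, 120.4]
tool_rot: [0.0, 0.707, 0.707, 0.001]
contact_force: [-1.9, 1.0, 5.3]
gripper_width: 34.8
```

>>> arm_command(
  steps=[
    {"x": 0, "y": 0, "z": 0, "ax": 0, "ay": 0, "az": 0},
    {"x": 0, "y": 0, "z": 0, "ax": 0, "ay": 0, "az": 0},
    {"x": 0, "y": 0, "z": 0, "ax": 0, "ay": 0, "az": 0},
    {"x": 0, "y": 0, "z": 0, "ax": 0, "ay": 0, "az": 0},
    {"x": 0, "y": 0, "z": 0, "ax": 0, "ay": 0, "az": 0},
    {"x": 0, "y": 0, "z": -0.2, "ax": 0, "ay": 0, "az": 0},
    {"x": 0, "y": 0, "z": -0.8, "ax": 0, "ay": 0, "az": 0},
    {"x": 0, "y": 0, "z": -1.6, "ax": 0, "ay": 0, "az": 0},
    {"x": 0.7, "y": 0, "z": -2.3, "ax": 0, "ay": 0, "az": 0},
    {"x": 1.8, "y": 0, "z": -2.4, "ax": 0, "ay": 0, "az": 0},
    {"x": 2.9, "y": 0, "z": -2.4, "ax": 0, "ay": 0, "az": 0},
    {"x": 4.0, "y": 0, "z": -2.4, "ax": 0, "ay": 0, "az": 0},
    {"x": 5.1, "y": 0, "z": -2.4, "ax": 0, "ay": 0, "az": 0},
    {"x": 6.2, "y": -0.03, "z": -2.4, "ax": 0, "ay": 0, "az": 0},
    {"x": 7.0, "y": -0.06, "z": -2.4, "ax": 0, "ay": 0, "az": 0},
    {"x": 7.23, "y": -0.06, "z": -2.4, "ax": 0, "ay": 0, "az": 0},
    {"x": 7.23, "y": -0.06, "z": -2.4, "ax": 0, "ay": 0, "az": 0},
    {"x": 7.23, "y": -0.06, "z": -2.4, "ax": 0, "ay": 0, "az": 0},
  ],
  gripper=0.5,
)

```text
time: 27.45
eef_pos: [459.2, 254.6, 239.4]
tool_rot: [0.0, 0.708, 0.706, -0.0]
contact_force: [-0.3, -0.4, -0.9]
gripper_width: 63.9
```

```bash
python3 - <<'E'
from h import *
a=snap('side','s6');t=snap('top','t6')
o=bot.get_obs();print(o['eef_pos'],o['time'],o['gripper_width'])
c=lambda i,x,y,w,h,k:cv2.resize(i[y:y+h,x:x+w],(w*k,h*k),interpolation=cv2.INTER_CUBIC)
t0=cv2.imread('pics/t0.png');m=((t0.max(2)<45)*255).astype('u1')
for th in(35,50,65):
  for b in blobs(t0,((t0.max(2)<th)*255).astype('u1'),(178,262,198,282),20): print(th,b,onz('top',b[2],112))
cv2.imwrite('pics/g7.png',np.hstack([c(t0,160,235,75,75,5),c(t[:,:,::-1],325,233,75,75,5)]))
s0=cv2.imread('pics/s0.png')
for b in blobs(s0,((s0.max(2)<50)*255).astype('u1'),(322,292,352,325),20): print('side',b)
for z in(112,100,88): print(proj('side',[459,257.5,z]))
E
```

```text
[459.0735621  254.76816226 239.3720776 ] 27.55 63.97016817034118
65 ((np.float64(187.0), np.float64(272.5)), 6.7, array([184.9, 271.4]), array([12.1, 15.8])) [459.5 260.8 112. ]
side ((np.float64(335.5), np.float64(309.5)), 10.7, array([335.8, 310.4]), array([17.5, 19.5]))
[[337.3 300.8]]
[[337.1 307.1]]
[[336.8 313.3]]
```

View pics/g7.png

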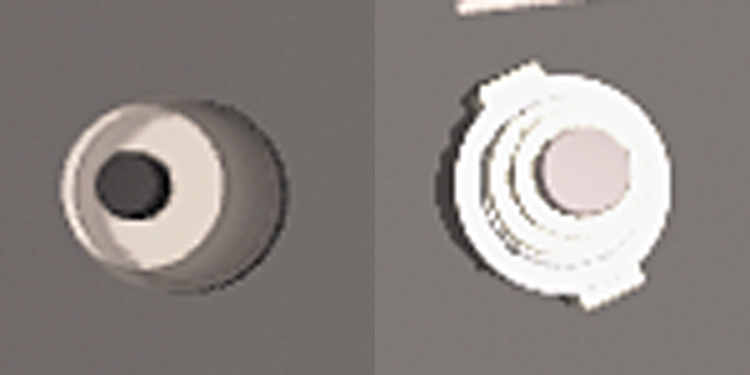

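>>> arm_command(
  steps=[
    {"x": 0.02, "y": 0.01, "z": 0.6, "ax": 0, "ay": 0, "az": 0},
    {"x": 0.02, "y": 0.01, "z": 1.2, "ax": 0, "ay": 0, "az": 0},
    {"x": 0.02, "y": 0.01, "z": 1.8, "ax": 0, "ay": 0, "az": 0},
    {"x": 0.02, "y": 0.01, "z": 2.3, "ax": 0, "ay": 0, "az": 0},
    {"x": 0.02, "y": 0.01, "z": 2.7, "ax": 0, "ay": 0, "az": 0},
    {"x": 0.02, "y": 0.01, "z": 2.9, "ax": 0, "ay": 0, "az": 0},
    {"x": 0.02, "y": 0.01, "z": 3.0, "ax": 0, "ay": 0, "az": 0},
    {"x": 0.02, "y": 0.01, "z": 3.0, "ax": 0, "ay": 0, "az": 0},
    {"x": 0.02, "y": 0.01, "z": 3.0, "ax": 0, "ay": 0, "az": 0},
  ],
)

```text
time: 28.68
eef_pos: [459.7, 258.4, 90.1]
tool_rot: [0.0, 0.707, 0.707, 0.001]
contact_force: [-0.3, 0.2, -0.2]
gripper_width: 64.3
```

>>> arm_command(
  steps=[
    {"x": 0, "y": 0, "z": 0, "ax": 0, "ay": 0, "az": 0},
    {"x": 0, "y": 0, "z": 0, "ax": 0, "ay": 0, "az": 0},
    {"x": 0, "y": 0, "z": 0, "ax": 0, "ay": 0, "az": 0},
    {"x": 0, "y": 0, "z": 0, "ax": 0, "ay": 0, "az": 0},
    {"x": 0, "y": 0, "z": 0, "ax": 0, "ay": 0, "az": 0},
    {"x": 0, "y": 0, "z": 0, "ax": 0, "ay": 0, "az": 0},
    {"x": 0, "y": 0, "z": 0, "ax": 0, "ay": 0, "az": 0},
    {"x": 0, "y": 0, "z": 0, "ax": 0, "ay": 0, "az": 0},
  ],
  gripper=-1,
  force=50,
)

```text
time: 29.68
eef_pos: [459.4, 258.4, 89.7]
tool_rot: [-0.0, 0.707, 0.707, 0.001]
contact_force: [-0.5, 0.9, 5.0]
gripper_width: 26.2
```

>>> arm_command(
  steps=[
    {"x": 0, "y": 0, "z": -0.2, "ax": 0, "ay": 0, "az": 0},
    {"x": 0, "y": 0, "z": -0.6, "ax": 0, "ay": 0, "az": 0},
    {"x": 0, "y": 0, "z": -1.2, "ax": 0, "ay": 0, "az": 0},
    {"x": 0, "y": 0, "z": -1.9, "ax": 0, "ay": 0, "az": 0},
    {"x": -0.2, "y": 0, "z": -2.6, "ax": 0, "ay": 0, "az": 0},
    {"x": -0.9, "y": 0, "z": -3.2, "ax": 0, "ay": 0, "az": 0},
    {"x": -1.8, "y": 0, "z": -3.3, "ax": 0, "ay": 0, "az": 0},
    {"x": -2.8, "y": 0, "z": -3.3, "ax": 0, "ay": 0, "az": 0},
    {"x": -3.8, "y": 0, "z": -3.3, "ax": 0, "ay": 0, "az": 0},
    {"x": -4.8, "y": 0, "z": -3.3, "ax": 0, "ay": 0, "az": 0},
    {"x": -5.8, "y": 0.03, "z": -3.3, "ax": 0, "ay": 0, "az": 0},
    {"x": -6.6, "y": 0.03, "z": -3.3, "ax": 0, "ay": 0, "az": 0},
    {"x": -7.1, "y": 0.03, "z": -3.3, "ax": 0, "ay": 0, "az": 0},
    {"x": -7.25, "y": 0.03, "z": -3.3, "ax": 0, "ay": 0, "az": 0},
    {"x": -7.25, "y": 0.03, "z": -3.3, "ax": 0, "ay": 0, "az": 0},
    {"x": -7.25, "y": 0.03, "z": -3.3, "ax": 0, "ay": 0, "az": 0},
    {"x": -7.25, "y": 0.03, "z": -3.3, "ax": 0, "ay": 0, "az": 0},
  ],
)

```text
time: 31.8
eef_pos: [460.6, -103.1, 254.1]
tool_rot: [-0.0, 0.706, 0.708, -0.0]
contact_force: [-0.0, 0.3, -1.4]
gripper_width: 26.1
```

```bash
python3 - <<'E'
from h import *
a=snap('side','s7')
c=lambda i,x,y,w,h,k:cv2.resize(i[y:y+h,x:x+w],(w*k,h*k),interpolation=cv2.INTER_CUBIC)
cv2.imwrite('pics/g8.png',c(a[:,:,::-1],260,60,170,148,4));o=bot.get_obs();print(o['eef_pos'],o['time'],o['gripper_width'])
for z in (64,142,165,200,250): print(z,proj('side',[461,-104,z]))
t=cv2.imread('pics/t6.png');print(onz('top',(325+(585-375)/5,233+170/5),142),onz('top',(325+(562-375)/5,233+182/5),64))
E
```

```text
[ 460.63543755 -103.36094775  254.20307646] 31.85 26.295924332616114
64 [[342. 185.]]
142 [[343.4 149.1]]
165 [[343.8 137.8]]
200 [[344.5 119.9]]
250 [[345.5  92.7]]
[ 460.9 -105.8  142. ] [ 460.5 -105.1   64. ]
```

View pics/g8.png

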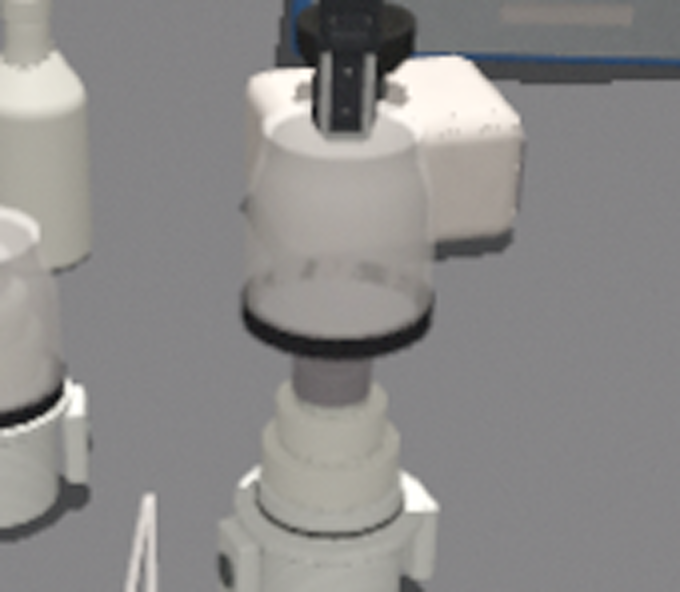

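>>> arm_command(
  steps=[
    {"x": -0.02, "y": 0.02, "z": 0.2, "ax": 0, "ay": 0, "az": 0},
    {"x": -0.02, "y": 0.02, "z": 0.45, "ax": 0, "ay": 0, "az": 0},
    {"x": -0.02, "y": 0.02, "z": 0.7, "ax": 0, "ay": 0, "az": 0},
    {"x": -0.02, "y": 0.02, "z": 0.95, "ax": 0, "ay": 0, "az": 0},
    {"x": -0.02, "y": 0.02, "z": 1.2, "ax": 0, "ay": 0, "az": 0},
    {"x": -0.02, "y": 0.02, "z": 1.4, "ax": 0, "ay": 0, "az": 0},
    {"x": -0.02, "y": 0.02, "z": 1.55, "ax": 0, "ay": 0, "az": 0},
    {"x": -0.02, "y": 0.02, "z": 1.65, "ax": 0, "ay": 0, "az": 0},
    {"x": -0.02, "y": 0.02, "z": 1.65, "ax": 0, "ay": 0, "az": 0},
  ],
)

```text
time: 32.98
eef_pos: [461.4, -105.5, 171.5]
tool_rot: [-0.0, 0.707, 0.707, -0.0]
contact_force: [0.4, 0.9, -2.1]
gripper_width: 26.3
```

>>> arm_command(
  steps=[
    {"x": 0, "y": 0, "z": 0.06, "ax": 0, "ay": 0, "az": 0},
    {"x": 0, "y": 0, "z": 0.12, "ax": 0, "ay": 0, "az": 0},
    {"x": 0, "y": 0, "z": 0.18, "ax": 0, "ay": 0, "az": 0},
    {"x": 0, "y": 0, "z": 0.24, "ax": 0, "ay": 0, "az": 0},
    {"x": 0, "y": 0, "z": 0.29, "ax": 0, "ay": 0, "az": 0},
    {"x": 0, "y": 0, "z": 0.32, "ax": 0, "ay": 0, "az": 0},
    {"x": 0, "y": 0, "z": 0.35, "ax": 0, "ay": 0, "az": 0},
    {"x": 0, "y": 0, "z": 0.37, "ax": 0, "ay": 0, "az": 0},
    {"x": 0, "y": 0, "z": 0.37, "ax": 0, "ay": 0, "az": 0},
  ],
)

```text
time: 34.1
eef_pos: [461.9, -105.4, 153.7]
tool_rot: [0.0, 0.707, 0.707, 0.0]
contact_force: [-0.8, 0.5, 3.0]
gripper_width: 26.6
```

Contact exactly at the expected height. Release, lift, move clear.

>>> arm_command(
  steps=[
    {"x": 0, "y": 0, "z": 0, "ax": 0, "ay": 0, "az": 0},
    {"x": 0, "y": 0, "z": 0, "ax": 0, "ay": 0, "az": 0},
    {"x": 0, "y": 0, "z": 0, "ax": 0, "ay": 0, "az": 0},
    {"x": 0, "y": 0, "z": 0, "ax": 0, "ay": 0, "az": 0},
    {"x": 0, "y": 0, "z": 0, "ax": 0, "ay": 0, "az": 0},
    {"x": 0, "y": 0, "z": -0.2, "ax": 0, "ay": 0, "az": 0},
    {"x": 0, "y": 0, "z": -0.7, "ax": 0, "ay": 0, "az": 0},
    {"x": 0, "y": 0, "z": -1.4, "ax": 0, "ay": 0, "az": 0},
    {"x": 0.7, "y": 0, "z": -1.7, "ax": 0, "ay": 0, "az": 0},
    {"x": 1.8, "y": 0, "z": -1.7, "ax": 0, "ay": 0, "az": 0},
    {"x": 2.9, "y": 0, "z": -1.7, "ax": 0, "ay": 0, "az": 0},
    {"x": 4.0, "y": 0, "z": -1.7, "ax": 0, "ay": 0, "az": 0},
    {"x": 5.0, "y": 0, "z": -1.7, "ax": 0, "ay": 0, "az": 0},
    {"x": 6.0, "y": 0, "z": -1.7, "ax": 0, "ay": 0, "az": 0},
    {"x": 7.0, "y": 0, "z": -1.7, "ax": 0, "ay": 0, "az": 0},
    {"x": 7.0, "y": 0, "z": -1.7, "ax": 0, "ay": 0, "az": 0},
    {"x": 7.0, "y": 0, "z": -1.7, "ax": 0, "ay": 0, "az": 0},
  ],
  gripper=0.7,
)

```text
time: 36.22
eef_pos: [461.7, 243.9, 238.6]
tool_rot: [0.0, 0.707, 0.707, -0.0]
contact_force: [0.0, -0.3, -0.2]
gripper_width: 72.3
```

```bash
python3 - <<'E'
from h import *
a=snap('side','s8');t=snap('top','t8')
c=lambda i,x,y,w,h,k:cv2.resize(i[y:y+h,x:x+w,::-1],(w*k,h*k),interpolation=cv2.INTER_CUBIC)
cv2.imwrite('pics/g9.png',np.hstack([c(a,220,80,200,280,2),c(t,260,140,200,280,2)]));o=bot.get_obs();print(o['eef_pos'],o['time'],o['contact_force'])
E
```

```text
[462.01802737 242.56324173 238.49377984] 36.325 [-0.61848308 -1.3542049   0.89107725]
```

View pics/g9.png

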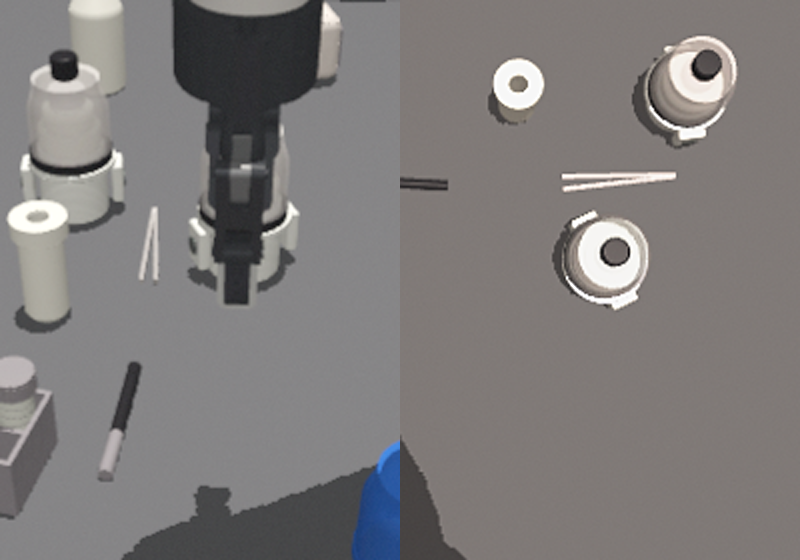

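Both views show the cap sitting on the shoulder: its band is level at the neck, as on the partner bucket, with the knob centred near (367, 265) in the top picture. The gripper is clear of everything, so I am handing in.

```bash
python3 -c "from workcell import bot; print(bot.sign_off())"
```

```text
the job is handed in; nothing more can be done
None
```

The bucket is made up and closed, and the job is handed in; the sign-off gives no verdict. I put in the wide sleeve, the wide-bored reducer, the tall tube and the clear cap in that order. Each was lowered upright until light contact, then released.

**Seating:** The sleeve, reducer and cap made contact at the heights I had worked out. The tube made contact within 0.6 mm of its height.

**Forces and time:** The highest wrist force reading was about 11 N, and the job took about 36 s of the 128 s.

**Last pictures:** The cap's band looks level on the bucket's shoulder, as on the closed bucket. In the side view the gripper partly hid the cap, so that check rests mainly on the top view and the contact height. I did not touch the closed bucket, the narrow-bored reducer or the short tube, and I saw no sign that they had moved.

**Disagreements:** The camera and arm positions differed by 1 to 2 mm, within the clearances. The tube hung about 1° off upright before it went in. No check failed.

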